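# Weigh a parcel on the two-pan letter balance

### The job

Weigh the cardboard parcel: set it flat in the middle of the left, square pan of the letter balance and let go, then slide brass weights one at a time straight across from their shelf onto the right-hand pan, pushing them and never lifting them, until the pointer comes to rest inside the green band. Each weight you use must lie flat and wholly on the pan, those you do not need stay on the shelf, and the jar with the white lid stays where it is.

Things in the scene. Friction and masses are not known exactly. Their poses are not given: they have to be found in the camera images.
- balance: grey two-pan letter balance fixed on the desk, 214 x 372 mm. Origin on the desk, mid base; seen from the robot its x points away, y left (turned by its yaw, up to 0.2 rad), z up. Front right: weight shelf; beyond it the weight pan; left: parcel pan; behind the pans a white dial board 118 mm wide, leaning back, top 155 mm up, pointer pivot at x 0.108, y 0.044
- shelf_mid (a point): middle of the top of the aluminium weight shelf, 67 mm over the desk, at x -0.047, y -0.075 in the balance frame; the top measures 86 (x) by 215 mm (y) and its far edge is 4 mm short of the weight pan. Six fins 3 mm thick, 7 mm high run along the balance's x between five lanes of 42 mm pitch, one weight in each
- weight_pan: right-hand steel pan, 100 (x) by 215 mm (y), open towards the shelf, 7 mm rim on the other sides. Origin: middle of its upper surface, at x 0.050, y -0.075, z 0.055 (level) in the balance frame; axes as the balance. Moves straight up and down, stops 10 mm above and below level (up: 2 mm below the shelf top); goes up as the parcel pan goes down
- parcel_pan: left-hand flat square steel pan, 130 x 130 mm, no rim, 5 mm thick. Origin at the middle of its upper surface, at x 0.030, y 0.120 and (level) z 0.055 in the balance frame; axes as the balance. Moves straight up and down up to 10 mm either way
- pointer (a joint): black pointer on the white dial. 0 = straight up the dial, level (also with empty pans); positive = leans left, parcel side heavier (parcel pan down, weight pan up); stops near +-0.40 rad. Green band: -0.2 to +0.2 rad, red beyond. Between the stops 150 g more on the weight pan lowers the reading by 0.35 rad; settles in under a second
- parcel: brown cardboard parcel 110 mm (its x) by 62 mm (its y) by 56 mm high with a pale tape strip and a white label; origin at the centre of its underside; loose on the desk left of the balance. Its mass is not known, 0.28 to 0.62 kg: two, three or four weights balance it
- weight_1: brass bar weight, 150 g, 64 mm (its x, along the lane) by 32 mm by 28 mm high, origin at the centre of its underside; all five are alike. It starts in its lane on the weight shelf, its middle about 52 mm in front of the weight pan's near edge; pushed about 97 mm along the balance's x from there it lies on the pan
- weight_2: brass bar weight, 150 g, 64 mm (its x, along the lane) by 32 mm by 28 mm high, origin at the centre of its underside; all five are alike. It starts in its lane on the weight shelf, its middle about 52 mm in front of the weight pan's near edge; pushed about 97 mm along the balance's x from there it lies on the pan
- weight_3: brass bar weight, 150 g, 64 mm (its x, along the lane) by 32 mm by 28 mm high, origin at the centre of its underside; all five are alike. It starts in its lane on the weight shelf, its middle about 52 mm in front of the weight pan's near edge; pushed about 97 mm along the balance's x from there it lies on the pan
- weight_4: brass bar weight, 150 g, 64 mm (its x, along the lane) by 32 mm by 28 mm high, origin at the centre of its underside; all five are alike. It starts in its lane on the weight shelf, its middle about 52 mm in front of the weight pan's near edge; pushed about 97 mm along the balance's x from there it lies on the pan
- weight_5: brass bar weight, 150 g, 64 mm (its x, along the lane) by 32 mm by 28 mm high, origin at the centre of its underside; all five are alike. It starts in its lane on the weight shelf, its middle about 52 mm in front of the weight pan's near edge; pushed about 97 mm along the balance's x from there it lies on the pan
- cream_jar: jar with a white screw lid, 69 mm across, 60 mm high, loose at the back left of the balance; origin at the centre of its underside. Leave it alone

How it is judged:
On the way, in this order (a step that is already met when the one before it is completed fails the run):
1. the parcel lies released on the left pan and has sunk it (x of parcel in the frame of parcel_pan between -0.03 and 0.03 m and y of parcel in the frame of parcel_pan between -0.03 and 0.03 m and z of parcel in the frame of parcel_pan between -0.004 and 0.005 m and angle between parcel's own z axis and vertical below 0.08 rad and contact force between parcel and the fingers below 0.05 N and value of joint pointer above 0.3 rad), for 0.3 s.
2. a first weight lies on the right-hand pan (((x of weight_1 in the frame of weight_pan between -0.018 and 0.018 m and z of weight_1 in the frame of weight_pan between -0.004 and 0.005 m and angle between weight_1's own z axis and vertical below 0.08 rad) or (x of weight_2 in the frame of weight_pan between -0.018 and 0.018 m and z of weight_2 in the frame of weight_pan between -0.004 and 0.005 m and angle between weight_2's own z axis and vertical below 0.08 rad) or (x of weight_3 in the frame of weight_pan between -0.018 and 0.018 m and z of weight_3 in the frame of weight_pan between -0.004 and 0.005 m and angle between weight_3's own z axis and vertical below 0.08 rad) or (x of weight_4 in the frame of weight_pan between -0.018 and 0.018 m and z of weight_4 in the frame of weight_pan between -0.004 and 0.005 m and angle between weight_4's own z axis and vertical below 0.08 rad) or (x of weight_5 in the frame of weight_pan between -0.018 and 0.018 m and z of weight_5 in the frame of weight_pan between -0.004 and 0.005 m and angle between weight_5's own z axis and vertical below 0.08 rad))), for 0.2 s.
At the end, for the whole second after the job is handed in: the parcel lies flat and released on the left pan, its middle within 30 mm of the pan's middle along both pan axes; the pointer is at rest inside the green band (within 0.2 rad of the middle line); every weight lies at rest either flat and wholly on the right-hand pan or wholly on the weight shelf (x of parcel in the frame of parcel_pan between -0.03 and 0.03 m and y of parcel in the frame of parcel_pan between -0.03 and 0.03 m and z of parcel in the frame of parcel_pan between -0.004 and 0.005 m and angle between parcel's own z axis and vertical below 0.08 rad and contact force between parcel and the fingers below 0.05 N and value of joint pointer between -0.2 and 0.2 rad and velocity of joint pointer between -0.15 and 0.15 rad/s and ((x of weight_1 in the frame of weight_pan between -0.018 and 0.018 m and z of weight_1 in the frame of weight_pan between -0.004 and 0.005 m and angle between weight_1's own z axis and vertical below 0.08 rad) or (x of weight_1 in the frame of balance below -0.034 m and z of weight_1 in the frame of balance between 0.062 and 0.072 m)) and ((x of weight_2 in the frame of weight_pan between -0.018 and 0.018 m and z of weight_2 in the frame of weight_pan between -0.004 and 0.005 m and angle between weight_2's own z axis and vertical below 0.08 rad) or (x of weight_2 in the frame of balance below -0.034 m and z of weight_2 in the frame of balance between 0.062 and 0.072 m)) and ((x of weight_3 in the frame of weight_pan between -0.018 and 0.018 m and z of weight_3 in the frame of weight_pan between -0.004 and 0.005 m and angle between weight_3's own z axis and vertical below 0.08 rad) or (x of weight_3 in the frame of balance below -0.034 m and z of weight_3 in the frame of balance between 0.062 and 0.072 m)) and ((x of weight_4 in the frame of weight_pan between -0.018 and 0.018 m and z of weight_4 in the frame of weight_pan between -0.004 and 0.005 m and angle between weight_4's own z axis and vertical below 0.08 rad) or (x of weight_4 in the frame of balance below -0.034 m and z of weight_4 in the frame of balance between 0.062 and 0.072 m)) and ((x of weight_5 in the frame of weight_pan between -0.018 and 0.018 m and z of weight_5 in the frame of weight_pan between -0.004 and 0.005 m and angle between weight_5's own z axis and vertical below 0.08 rad) or (x of weight_5 in the frame of balance below -0.034 m and z of weight_5 in the frame of balance between 0.062 and 0.072 m)) and linear speed of each of weight_1, weight_2, weight_3, weight_4, weight_5, parcel below 0.02 m/s); the robot touches nothing.
It fails at once if a weight was lifted more than 18 mm above the shelf top (z of any of weight_1, weight_2, weight_3, weight_4, weight_5 in the frame of balance above 0.085 m).
It fails at once if the jar with the white lid was moved by more than 30 mm (distance of cream_jar from where it was at the start of the episode above 0.03 m).
It also fails if it takes over 72 s, if anything falls off the work surface, if the arm or the gripper's body presses on something with over 40 N, if the wrist force passes 120 N, or if a joint passes its speed limit or range.

### The arm

A 7-joint arm with a two-finger parallel gripper is mounted at the origin on a cart in front of the work surface, level with it; the furniture and walls round the work are solid. World frame = base frame: x ahead of the robot, y to its left, z up, the work surface at z = 0. Lengths are in m, angles in rad, forces in N, time in s.
With the tool pointing down it reaches from about 0.425 to 0.875 m from the base axis. Payload 4.7 kg.
Tool frame: the origin (TCP) lies at the very end of the fingers, on their centre line; the grasp point (between the pads) lies 19 mm behind it; z points along the fingers, y is the line along which they close (so a half turn about z gives the same grasp; the last joint's range is limited). The gripper opens to 87 mm and grips with 3 to 60 N. Pads are 19 mm wide; open, the fingers measure 117 mm over their backs; the gripper's body (75 mm by 190 mm) begins 51 mm behind the grasp point.
Start: joints at [1.232, 0.321, -0.07, 1.45, 0.023, 1.371, -0.057], TCP at [0.225, -0.61, 0.223] pointing down, gripper open.
Joint ranges: [-2.86, 2.86], [-0.3, 2.09], [-1.38, 1.24], [0.06, 2.45], [-1.56, 4.7], [0.09, 2.05], [-2.69, 2.69]. Speed limits (rad/s): [2.57, 2.57, 3.14, 3.14, 3.14, 3.14, 3.14].

### API

Orientations are given as [roll, pitch, yaw] about the fixed x, y, z axes, in that order (R = Rz(yaw) Ry(pitch) Rx(roll)).
In Python, from bench import arm gives the robot as it stands.
- The arm moves only by the shell command python3 drive.py 'ROWS' [FORCE]. ROWS is 1 to 10 rows, one to a line, with the numbers parted by spaces; each row has 5 numbers: dx, dy, dz in shares of the most that a row can go, 1 being 62.5 mm, then a turn about the tool's z in shares of 4 rad (1.0 is 4 rad), then the finger opening in m; each row shifts and turns the commanded pose from where the row before left it, along the tool's axes as they then stand; what a row does not reach is not made up. A row lasts 1/8 s, in which the tool goes at most 0.0625 m and 0.188 rad, less where a joint would pass 70% of its speed; a pose out of reach is approached as far as the arm can. The fingers move at their own pace and stop on an object; FORCE is the grip in N (left out, the last holds). Time passes only in rows, so rows that do not move let the fingers close. It prints the time, the measured TCP pose, the force, the opening and the grip force at its end. A shift or turn number past 1, either way, is cut back to 1. Input that does not fit is refused with a message, and nothing moves.
- arm.state(): the state, without advancing time (a new reading comes with each control period).
- arm.get_image(name): name is "scene" or "top" or "wrist"; returns the picture (384x512x3 uint8, red, green, blue); there is no depth.
- arm.camera_params(name): a dict with "fovy" (degrees; the focal length in pixels is half the picture's height over the tangent of half this angle, whatever the lens; pixels are square), "cx", "cy" (the principal point, pixels), "R" (3x3) and "t" (3): a world point X has camera coordinates R X + t. Camera axes: x right, y down, z forward; pixel columns grow to the right and rows downward; lengths in m; the calibration is good to about 2 mm. A picture is of the moment at which its call begins: read the wrist's pose just before it. camera_params takes no time and is no camera call; for the wrist camera it gives the pose at the moment of the call.
- arm.close_job(): hands the job in; it is judged then, once.
The state is a dict: "t": time; "joint_positions": joint angles; "qvel": joint speeds; "joint_torque": joint torques, N m; "position": TCP position; "eef_rot": TCP orientation; "contact_force": force on the tool from outside, world axes, zero at the start; "moment": the same for the moment, N m; "finger_gap": finger opening in m; "grasp_force": force on a finger pad.
Only numpy, scipy, OpenCV 4.12 (cv2) and the standard library are available. Lean on these libraries where they do the work, as an engineer would, in place of code of your own. Each camera call takes 0.05 s, during which the arm holds its last target. There are 200 camera calls.

## Working session

There is one attempt and no reset: what is moved stays moved. The work goes in short steps, Python scripts to look and compute and a shell command to move; the robot and the scene stay as the last step left them, time stands still between calls to the robot, and variables do not carry over. Pictures are saved under pics/ and viewed, at most 10 in all, crops included, and the job is handed in when it is done.

```bash
ls; mkdir -p pics; python3 - <<'E'
from bench import arm
import cv2,numpy as np
for n in("scene","top"):
    p=arm.camera_params(n);print(n,p)
    cv2.imwrite(f"pics/{n}0.png",arm.get_image(n)[:,:,::-1])
s=arm.state();print(s['position'],s['eef_rot'],s['t'])
E
```

```text
bench.py
drive.py
pics
scene {'fovy': 56.117603926558225, 'cx': 253.6760868852544, 'cy': 196.6893960286355, 'R': array([[-0.70477172, -0.70941366, -0.00539206],
       [-0.47127021,  0.47384067, -0.74389475],
       [ 0.53028408, -0.52173487, -0.66827503]]), 't': array([0.43164507, 0.29728194, 0.80409875])}
top {'fovy': 57.259579134524394, 'cx': 255.1421982874895, 'cy': 195.47649222470505, 'R': array([[ 0.02247488, -0.99923689,  0.0319456 ],
       [-0.99197186, -0.02626619, -0.12370092],
       [ 0.12444561, -0.02890897, -0.9918052 ]]), 't': array([0.00775389, 0.54904999, 0.93782047])}
[ 0.22439043 -0.60952111  0.22157238] [-3.13989198e+00  6.16472505e-05  3.52814493e-01] 0.1
```

View pics/scene0.png

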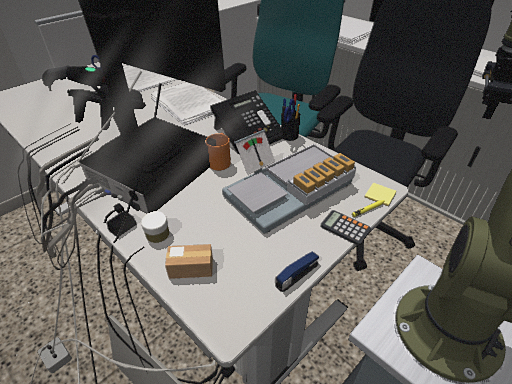

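View pics/top0.png

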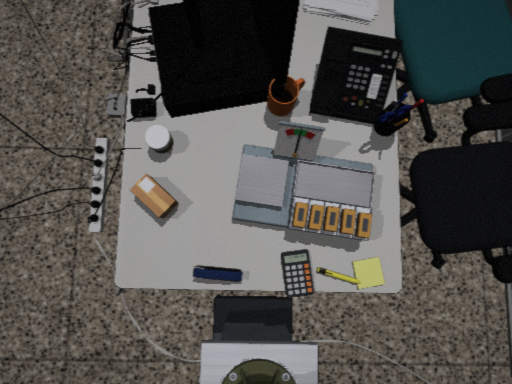

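The scene view shows the parcel at about (190,262), the jar at (155,226) and the weights at (300-350,170). In the top view the parcel is at (154,196), the jar at (158,138), the balance around (303,195) and the weights from (300,215) to (364,225). Next I'll mask by colour.

```bash
cat > h.py <<'E'
from bench import arm
import cv2,numpy as np
def K(p):
    f=192/np.tan(np.radians(p['fovy'])/2); return f
def ray(p,u,v,z):
    d=p['R'].T@np.array([(u-p['cx'])/K(p),(v-p['cy'])/K(p),1]); c=-p['R'].T@p['t']
    return c+d*(z-c[2])/d[2]
def proj(p,X):
    q=p['R']@np.array(X)+p['t']; return np.array([p['cx'],p['cy']])+K(p)*q[:2]/q[2]
def blobs(im,lo,hi,amin):
    m=cv2.inRange(cv2.cvtColor(im,cv2.COLOR_RGB2HSV),lo,hi)
    cs,_=cv2.findContours(m,cv2.RETR_EXTERNAL,cv2.CHAIN_APPROX_NONE)
    return [c for c in cs if cv2.contourArea(c)>amin]
def rects(p,cs,z):
    for c in cs:
        b=cv2.boxPoints(cv2.minAreaRect(c)); P=np.array([ray(p,*q,z)[:2] for q in b])
        e=P[1]-P[0],P[2]-P[1]; L=[np.linalg.norm(x) for x in e]; l=e[int(L[1]>L[0])]
        print(b.mean(0).round(1),P.mean(0).round(4),np.round(L,3),'yaw long',round(float(np.arctan2(l[1],l[0])),3))
E
python3 - <<'E'
from h import *
p=arm.camera_params("top"); im=cv2.imread("pics/top0.png")[:,:,::-1].copy()
print("brass");rects(p,blobs(im,(10,110,110),(28,255,255),60),.095)
print("parcel");rects(p,[c for c in blobs(im,(5,60,60),(28,255,255),60) if c[:,0,0].mean()<200],.056)
cr=cv2.resize(im[120:250,115:385],None,fx=2.95,fy=2.95,interpolation=cv2.INTER_CUBIC);cv2.imwrite("pics/crop.png",cr[:,:,::-1])
E
```

```text
brass
[364.5 224.8] [ 0.4722 -0.2616] [0.061 0.029] yaw long -0.126
[348.3 220.9] [ 0.4812 -0.2196] [0.061 0.029] yaw long -0.109
[332.  218.2] [ 0.4872 -0.1771] [0.061 0.029] yaw long -0.145
[316.4 216.8] [ 0.49   -0.1366] [0.062 0.03 ] yaw long -0.15
[300.4 214.2] [ 0.4956 -0.095 ] [0.062 0.03 ] yaw long -0.133
[152.3 195. ] [0.5355 0.2867] [0.058 0.103] yaw long -2.295
parcel
[152.6 195.1] [0.5399 0.2963] [0.064 0.115] yaw long -2.298
```

View pics/crop.png

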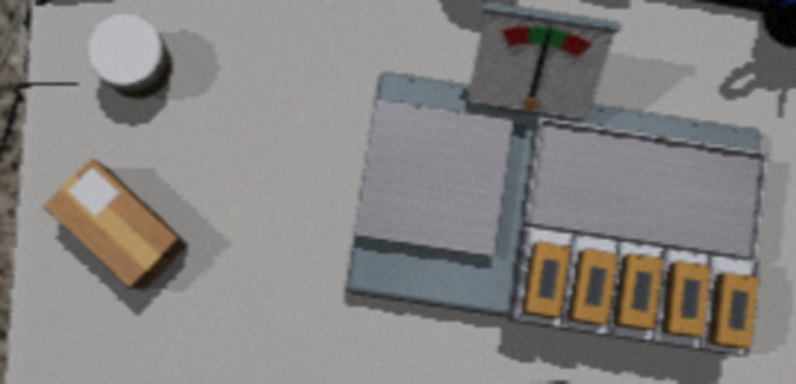

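The crop shows five brass weights in their lanes, the parcel pan centred near crop (434,178), the parcel at (115,222) and the pointer upright. The balance yaw is about -0.14 and its origin about (0.547,-0.111). I'll cross-check those against the pan corners while moving towards the parcel.

Units first: shifts go in shares of 62.5 mm and turns go in shares of 4 rad. So 0.04 m is 0.64, -0.029 m is -0.464.

```bash
python3 drive.py '0.64 -0.464 0 0 0.087
0.64 -0.464 0 0 0.087
0.64 -0.464 0 0 0.087
0.64 -0.464 0 0 0.087
0.64 -0.464 0 0 0.087
0.64 -0.464 0 0 0.087
0.64 -0.464 0 0 0.087
0.64 -0.464 0 0 0.087
0.64 -0.464 0 0 0.087
0.64 -0.464 0 0 0.087' 15
python3 drive.py '0.336 -0.72 0 0 0.087
0.336 -0.72 0 0 0.087
0.336 -0.72 0 0 0.087
0.336 -0.72 0 0 0.087
0.336 -0.72 0 0 0.087
0.336 -0.72 0 0 0.087
0.336 -0.72 0 0 0.087
0.336 -0.72 0 0 0.087
0.336 -0.72 0 0 0.087
0.336 -0.72 0 0 0.087'
python3 drive.py '0 0 0 -0.0413 0.087
0 0 0 -0.0413 0.087
0 0 0 -0.04 0.087
0 0 0 0 0.087'
cat > m.py <<'E'
from h import *
p=arm.camera_params("top")
c=lambda x,y:(115+x/2.95,120+y/2.95)
P=np.array([ray(p,*c(*q),.055)[:2] for q in [(375,100),(512,122),(493,257),(355,235)]])
print("pan corners",P.round(4).tolist(),P.mean(0))
s=arm.state();print(s['position'],s['eef_rot'])
w=arm.camera_params("wrist");im=arm.get_image("wrist");cv2.imwrite("pics/w1.png",im[:,:,::-1])
rects(w,blobs(im,(5,60,60),(28,255,255),1500),.056)
E
python3 m.py
```

```text
t: 1.35
position: [0.5002, -0.1982, 0.2223]
eef_rot: [-3.142, 0.0, 0.353]
contact_force: [1.4, -1.4, -0.1]
finger_gap: 0.0869
grasp_force: 0.0
t: 2.6
position: [0.5413, 0.2963, 0.2221]
eef_rot: [3.141, 0.001, 0.352]
contact_force: [1.4, 0.2, 0.3]
finger_gap: 0.087
grasp_force: 0.0
t: 3.1
position: [0.5411, 0.295, 0.2219]
eef_rot: [-3.141, 0.001, 0.841]
contact_force: [-0.9, 0.3, -0.6]
finger_gap: 0.0871
grasp_force: 0.0
pan corners [[0.6599, 0.0601], [0.6428, -0.0678], [0.5163, -0.0517], [0.5333, 0.0749]] [0.5880837  0.00386412]
[0.54107071 0.29501538 0.22191542] [-3.14091985e+00  9.40094528e-04  8.41143261e-01]
[369.5 337.5] [0.5153 0.0742] [0.317 0.026] yaw long -0.731
[253.5 173. ] [0.5425 0.3007] [0.061 0.112] yaw long -2.277
```

View pics/w1.png

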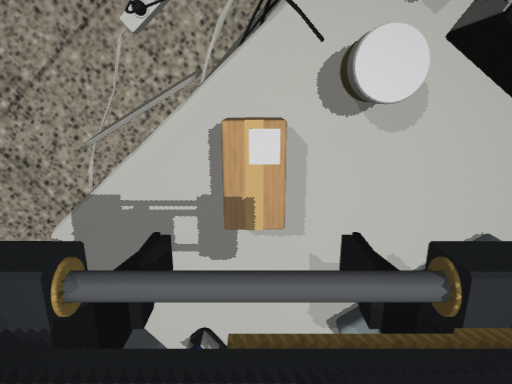

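The wrist view shows the parcel centred at pixel (253,173) and measuring 61x112 mm, which matches its given size. It is at (0.5425,0.3007), yaw 0.865, and the jar at (388,63) is clear. I'll grasp now.

In the tool's units: 0.05 m is 0.8, 0.0044 m is 0.0704, -0.024 rad / 4 = -0.006.

```bash
python3 drive.py '0.0704 -0.0416 0.8 -0.006 0.087
0 0 0.8 0 0.087
0 0 0.8 0 0.087
0 0 0.48 0 0.087
0 0 0.32 0 0.087
0 0 0 0 0.04
0 0 0 0 0.04
0 0 0 0 0.04
0 0 0 0 0.04' 20
python3 drive.py '0 0 0 0 0.04
0 0 -0.64 0 0.04
0 0 -0.8 0 0.04
0 0 -0.8 0 0.04
0 0 0 0 0.04'
```

```text
t: 4.28
position: [0.5433, 0.3007, 0.024]
eef_rot: [3.14, -0.002, 0.866]
contact_force: [-0.7, -0.3, 4.4]
finger_gap: 0.0619
grasp_force: 19.9
t: 4.9
position: [0.544, 0.3019, 0.1664]
eef_rot: [3.139, -0.006, 0.867]
contact_force: [0.1, 0.6, -4.3]
finger_gap: 0.0619
grasp_force: 19.9
```

In the tool's units: 0.168 rad / 4 = 0.042.

```bash
python3 drive.py '0 0 0 0.042 0.04
0 0 0 0.042 0.04
0 0 0 0.042 0.04
0 0 0 0.042 0.04
0 0 0 0.042 0.04
0 0 0 0.0413 0.04
0 0 0 0 0.04'
python3 drive.py '0.2304 0.7696 0 0 0.04
0.2304 0.7696 0 0 0.04
0.2304 0.7696 0 0 0.04
0.2304 0.7696 0 0 0.04
0.2304 0.7696 0 0 0.04
0.2304 0.7696 0 0 0.04
0 0 0 0 0.04
0 0 0 0 0.04'
```

```text
t: 5.78
position: [0.5411, 0.2993, 0.1602]
eef_rot: [3.139, 0.003, -0.136]
contact_force: [0.5, -0.8, -4.0]
finger_gap: 0.0617
grasp_force: 19.9
t: 6.78
position: [0.5873, 0.003, 0.1614]
eef_rot: [-3.141, 0.002, -0.136]
contact_force: [-0.1, 0.0, -3.6]
finger_gap: 0.0623
grasp_force: 19.9
```

```bash
python3 drive.py '0 0 0.48 0 0.04
0 0 0.48 0 0.04
0 0 0.24 0 0.04
0 0 0.128 0 0.04
0 0 0.064 0 0.04
0 0 0 0 0.04
0 0 0 0 0.04'
```

```text
t: 7.65
position: [0.5888, 0.0025, 0.0764]
eef_rot: [-3.142, -0.002, -0.138]
contact_force: [-0.6, -0.7, -2.9]
finger_gap: 0.0622
grasp_force: 19.9
```

In the tool's units: 0.003 m is 0.048.

```bash
python3 drive.py '0 0 0.048 0 0.04
0 0 0.048 0 0.04
0 0 0 0 0.04'
python3 - <<'E'
from h import *
im=arm.get_image("scene")[130:240,210:360];cv2.imwrite("pics/s1.png",cv2.resize(im,None,fx=5,fy=5)[:,:,::-1])
E
```

```text
t: 8.02
position: [0.5883, 0.0023, 0.0695]
eef_rot: [3.141, -0.0, -0.138]
contact_force: [0.4, -0.2, -1.9]
finger_gap: 0.062
grasp_force: 19.9
```

View pics/s1.png

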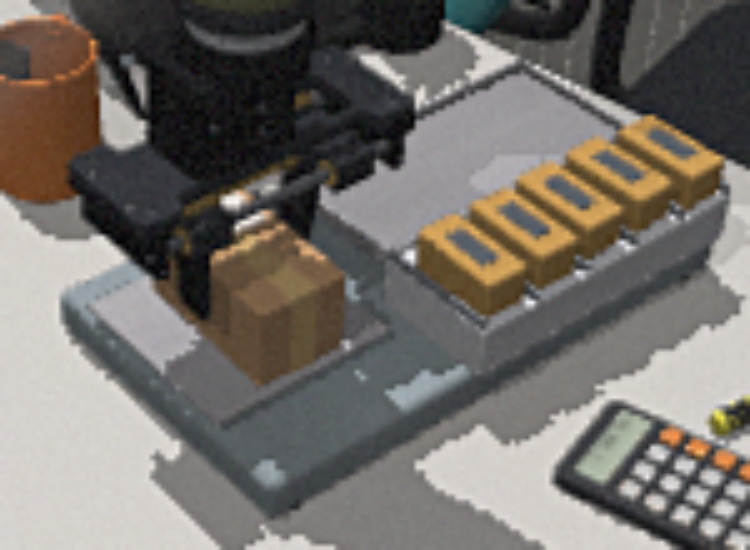

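The scene crop shows the parcel flat in the middle of the parcel pan, with the pan almost at its lower stop. I'll lower slightly, release and rise.

In the tool's units: -0.05 m is -0.8, -0.04 m is -0.64.

```bash
python3 drive.py '0 0 0.016 0 0.04
0 0 0 0 0.087
0 0 0 0 0.087
0 0 0 0 0.087
0 0 0 0 0.087
0 0 -0.64 0 0.087
0 0 -0.8 0 0.087
0 0 -0.8 0 0.087
0 0 0 0 0.087'
python3 - <<'E'
from h import *
w=arm.camera_params("wrist");im=arm.get_image("wrist");im2=arm.get_image("top")
a=cv2.resize(im,(384,288));b=cv2.resize(im2[110:245,230:390],None,fx=2.5,fy=2.5);b=cv2.copyMakeBorder(b,0,0,0,0,0)
h=max(a.shape[0],b.shape[0]);f=lambda i:np.vstack([i,np.zeros((h-i.shape[0],i.shape[1],3),np.uint8)])
cv2.imwrite("pics/w2.png",np.hstack([f(a),f(b)])[:,:,::-1])
print(arm.state()['position']);rects(w,blobs(im,(5,60,60),(28,255,255),1500),.101)
E
```

```text
t: 9.2
position: [0.5909, 0.0029, 0.2135]
eef_rot: [-3.141, -0.009, -0.138]
contact_force: [-0.6, -0.5, -1.2]
finger_gap: 0.087
grasp_force: 0.0
[0.58810608 0.00241092 0.20867895]
[369. 338.] [ 0.4391 -0.0828] [0.265 0.022] yaw long -1.709
[258.  195.5] [0.588  0.0021] [0.06  0.113] yaw long 3.034
```

View pics/w2.png

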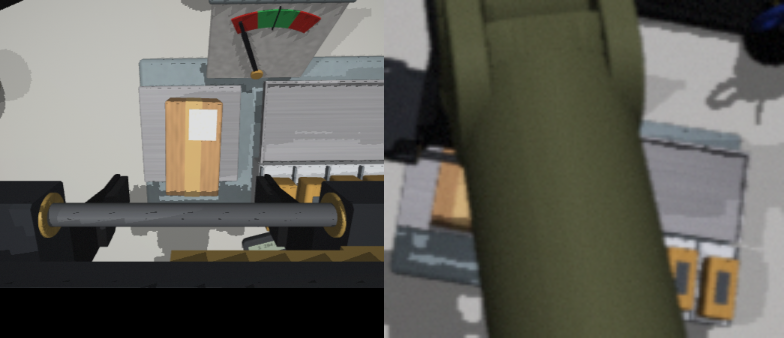

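The wrist view shows the parcel centred on its pan and the pointer in the left red, as required. I'll push the lane 3 weight first, with closed fingers just above fin height.

In the tool's units: 0.05 m is 0.8, 0.0383 m is 0.6128.

```bash
python3 drive.py '-0.432 0.6128 0 0 0
-0.432 0.6128 0 0 0
-0.432 0.6128 0 0 0
-0.432 0.6128 0 0 0
-0.432 0.6128 0 0 0
0 0 0.8 0 0
0 0 0.64 0 0
0 0 0.48 0 0
0 0 0 0 0'
python3 - <<'E'
from h import *
w=arm.camera_params("wrist");im=arm.get_image("wrist")
cv2.imwrite("pics/w3.png",im[:,:,::-1]);print(arm.state()['position'])
rects(w,blobs(im,(10,110,110),(28,255,255),500),.095)
E
```

```text
t: 10.42
position: [0.4247, -0.1673, 0.085]
eef_rot: [-3.139, 0.008, -0.138]
contact_force: [-0.1, 0.2, 1.0]
finger_gap: 0.0054
grasp_force: 0.0
[ 0.42644976 -0.16796831  0.08700088]
[191.5 340.5] [ 0.3831 -0.1268] [0.059 0.008] yaw long -1.708
[329.5 338. ] [ 0.3748 -0.1989] [0.083 0.011] yaw long -1.708
[453.5 128.4] [ 0.4732 -0.2608] [0.065 0.031] yaw long -0.135
[ 69.2 128.6] [ 0.4964 -0.0943] [0.031 0.065] yaw long 2.994
[163.9 127.5] [ 0.4913 -0.1355] [0.031 0.063] yaw long 2.986
[257. 122.] [ 0.488  -0.1762] [0.03  0.062] yaw long 3.034
[356.4 121. ] [ 0.4824 -0.2191] [0.064 0.031] yaw long -0.109
```

View pics/w3.png

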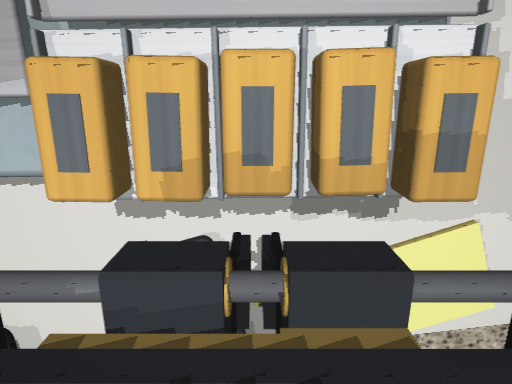

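The wrist view shows the finger lined up behind the lane 3 weight at (257,122), and its position agrees with the top camera to about 1 mm. The far shelf edge is near row 29.

In the tool's units: 0.015 m is 0.24, 0.0115 m is 0.184.

```bash
python3 - <<'E'
from h import *
w=arm.camera_params("wrist");a=np.array([np.cos(.137),-np.sin(.137)])
for v in(24,27,30,34):
    P=ray(w,258,v,.067)[:2];print(v,P,(P-[.488,-.1765])@a)
P=ray(w,258,200,.067)[:2];print((P-[.488,-.1765])@a)
E
python3 drive.py '0 0 0.184 0 0
0 0 0 0 0
0.24 0 0 0 0
0.24 0 0 0 0
0.24 0 0 0 0
0.24 0 0 0 0
0 0 0 0 0'
```

```text
24 [ 0.53566717 -0.18371929] 0.048206484447914866
27 [ 0.53435911 -0.18353902] 0.046886064522240214
30 [ 0.5330453  -0.18335796] 0.04555983482021492
34 [ 0.53128453 -0.18311531] 0.04378242465232444
-0.04048535105480396
t: 11.35
position: [0.4891, -0.1767, 0.077]
eef_rot: [-3.141, -0.001, -0.137]
contact_force: [-1.1, 0.8, 0.6]
finger_gap: 0.0003
grasp_force: 0.0
```

In the tool's units: 0.014 m is 0.224, 0.013 m is 0.208.

```bash
python3 drive.py '0.224 0 0 0 0
0.224 0 0 0 0
0.224 0 0 0 0
0.208 0 0 0 0
0 0 0 0 0
0 0 0 0 0'
```

```text
t: 12.1
position: [0.5419, -0.1844, 0.0769]
eef_rot: [-3.142, 0.0, -0.138]
contact_force: [0.1, 0.1, 0.6]
finger_gap: 0.0002
grasp_force: 0.0
```

In the tool's units: -0.045 m is -0.72, -0.0415 m is -0.664.

```bash
python3 drive.py '-0.48 0 0 0 0
-0.72 0 0 0 0
-0.64 0 0 0 0
-0.064 -0.664 0 0 0
0 0 0 0 0
0 0 0 0 0'
cat > look.py <<'E'
from h import *
import sys
w=arm.camera_params("wrist");im=arm.get_image("wrist");sc=arm.get_image("scene")
cv2.imwrite("pics/%s.png"%sys.argv[1],np.hstack([cv2.resize(im,(400,300)),cv2.resize(sc[120:240,205:365],(400,300))])[:,:,::-1])
s=arm.state();print(s['t'],s['position'])
rects(w,blobs(im,(10,110,110),(28,255,255),500),.095)
E
python3 look.py w4
```

```text
t: 12.85
position: [0.4298, -0.1275, 0.0773]
eef_rot: [3.141, -0.001, -0.138]
contact_force: [0.4, -1.2, -0.3]
finger_gap: 0.0006
grasp_force: 0.0
12.95 [ 0.42981594 -0.12785395  0.07712668]
[178.  340.5] [ 0.3953 -0.0829] [0.082 0.008] yaw long -1.71
[332.5 338. ] [ 0.386  -0.1593] [0.069 0.011] yaw long -1.71
[155.4 129. ] [ 0.4964 -0.0938] [0.031 0.063] yaw long 2.992
[257.5 128. ] [ 0.491  -0.1361] [0.03  0.062] yaw long 3.035
[457.8 120.7] [ 0.4822 -0.2188] [0.065 0.032] yaw long -0.113
```

View pics/w4.png

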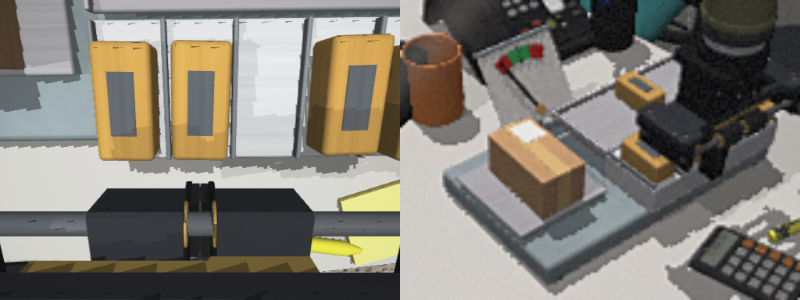

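The wrist view shows lane 3 empty and the finger behind the lane 2 weight at (257,128). The scene view shows the first weight on the pan and the pointer still hard left, so I'll push weight two.

In the tool's units: 0.015 m is 0.24, 0.014 m is 0.224.

```bash
python3 drive.py '0.24 0 0 0 0
0.24 0 0 0 0
0.24 0 0 0 0
0.24 0 0 0 0
0.24 0 0 0 0
0.224 0 0 0 0
0.224 0 0 0 0
0.224 0 0 0 0
0 0 0 0 0
0 0 0 0 0'
python3 drive.py '-0.48 0 0 0 0
-0.72 0 0 0 0
-0.64 0 0 0 0
0 0 0 0 0
0 0 0 0 0
0 0 0 0 0
0 0 0 0 0'
cat > ptr.py <<'E'
# pointer angle seen in the scene image: dark pixels joined to the board
from h import *
import sys
sc=arm.get_image("scene")
cv2.imwrite("pics/%s.png"%sys.argv[1],cv2.resize(sc[120:240,205:365],(800,600),interpolation=cv2.INTER_CUBIC)[:,:,::-1])
E
python3 ptr.py s5
```

```text
t: 14.2
position: [0.5455, -0.143, 0.077]
eef_rot: [3.142, 0.0, -0.138]
contact_force: [0.7, 0.3, 0.0]
finger_gap: 0.0004
grasp_force: 0.0
t: 15.08
position: [0.4325, -0.1271, 0.0771]
eef_rot: [-3.141, -0.0, -0.138]
contact_force: [-0.1, -1.0, -0.3]
finger_gap: 0.0005
grasp_force: 0.0
```

View pics/s5.png

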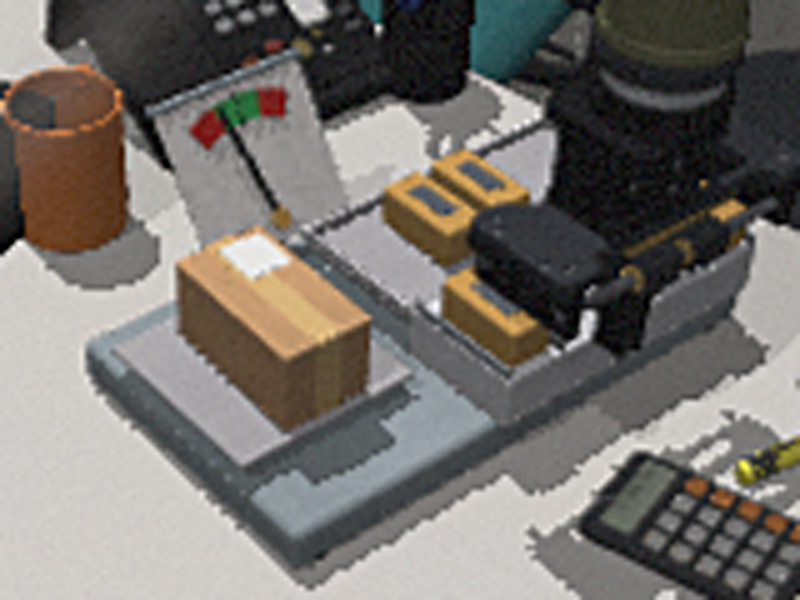

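The scene crop shows two weights flat on the pan. The pointer tip, at about (225,113), is near the left red/green border, so I need an accurate reading. I'll measure it from close up with the wrist camera.

In the tool's units: -0.045 m is -0.72, 0.041 m is 0.656.

```bash
python3 drive.py '0 0 -0.72 0 0
0 0 -0.72 0 0
0 0 -0.72 0 0
0.656 -0.4 0 0 0
0.656 -0.4 0 0 0
0.656 -0.4 0 0 0
0.656 -0.4 0 0 0
0 0 0 0 0
0 0 0 0 0'
cat > dial.py <<'E'
from h import *
import sys
im=arm.get_image("wrist");np.save("pics/%s.npy"%sys.argv[1],im);print(arm.state()['t'],arm.state()['position'])
hsv=cv2.cvtColor(im,cv2.COLOR_RGB2HSV)
big=lambda m:[(c.reshape(-1,2).mean(0).round(1).tolist(),cv2.contourArea(c)) for c in cv2.findContours(m.astype(np.uint8),0,1)[0] if cv2.contourArea(c)>15]
g=cv2.inRange(hsv,(45,100,40),(85,255,255));r=cv2.inRange(hsv,(0,130,60),(5,255,255))|cv2.inRange(hsv,(172,130,60),(179,255,255))
o=cv2.inRange(hsv,(10,110,80),(28,255,255));g[220:]=0;r[220:]=0;o[220:]=0
print("green",big(g),"\nred",big(r),"\ngold",big(o))
E
python3 dial.py d1
```

```text
t: 16.25
position: [0.6076, -0.0509, 0.2113]
eef_rot: [3.142, 0.002, -0.138]
contact_force: [-0.5, 0.2, -0.4]
finger_gap: 0.0008
grasp_force: 0.0
16.3 [ 0.60733594 -0.05150066  0.21173992]
green [([288.5, 60.6], 859.0)] 
red [([326.0, 65.5], 551.5), ([249.8, 66.3], 559.0)] 
gold [([179.2, 203.7], 24.0), ([168.3, 203.7], 147.5), ([159.3, 197.1], 35.5), ([222.5, 180.6], 197.0), ([170.5, 169.0], 71.0), ([365.3, 186.3], 2492.0), ([412.4, 184.3], 2559.0), ([281.0, 126.1], 118.0)]
```

```bash
cat >> dial.py <<'E'
piv=np.array([c for c,a in big(o) if c[1]<160 and 240<c[0]<330 and a>50][0])
k=np.ones((5,5),np.uint8);b=cv2.dilate(g,k)&cv2.dilate(r,k);gc=big(g)[0][0][0]
y,x=np.nonzero(b);L=x<gc
pm=[np.array([x[s].mean(),y[s].mean()])-piv for s in(L,~L)]   # left = +0.2, right = -0.2
ex=(pm[0]-pm[1])/(2*np.sin(.2));ey=(pm[0]+pm[1])/(2*np.cos(.2));A=np.linalg.inv(np.c_[ex,ey])
yy,xx=np.nonzero((hsv[:,:,2]<70)&(hsv[:,:,1]<120));q=(A@(np.c_[xx,yy]-piv).T).T;rad=np.hypot(*q.T);th=np.arctan2(q[:,0],q[:,1])
s=(rad>.3)&(rad<.85)&(abs(th)<.6);print("piv",piv,"borders",pm,"n",s.sum(),"reading",th[s].mean().round(3),th[s].std().round(3))
for a0 in(.3,.5,.7):
    t=s&(rad>a0)&(rad<a0+.2);print(a0,t.sum(),th[t].mean().round(3))
E
sed -i 's/^im=arm.get_image.*/im=np.load(sys.argv[2]) if len(sys.argv)>2 else arm.get_image("wrist");np.save("pics\/%s.npy"%sys.argv[1],im)/' dial.py
python3 dial.py d1 pics/d1.npy | tail -4
python3 - <<'E'
import numpy as np,cv2
im=np.load('pics/d1.npy')[25:150,210:370]
cv2.imwrite('pics/d1.png',cv2.resize(im,(768,600))[:,:,::-1])
E
```

```text
piv [281.  126.1] borders [array([-18.1875    , -67.01666667]), array([ 31.22018349, -62.80642202])] n 251 reading 0.166 0.042
0.3 91 0.168
0.5 93 0.171
0.7 67 0.156
```

View pics/d1.png

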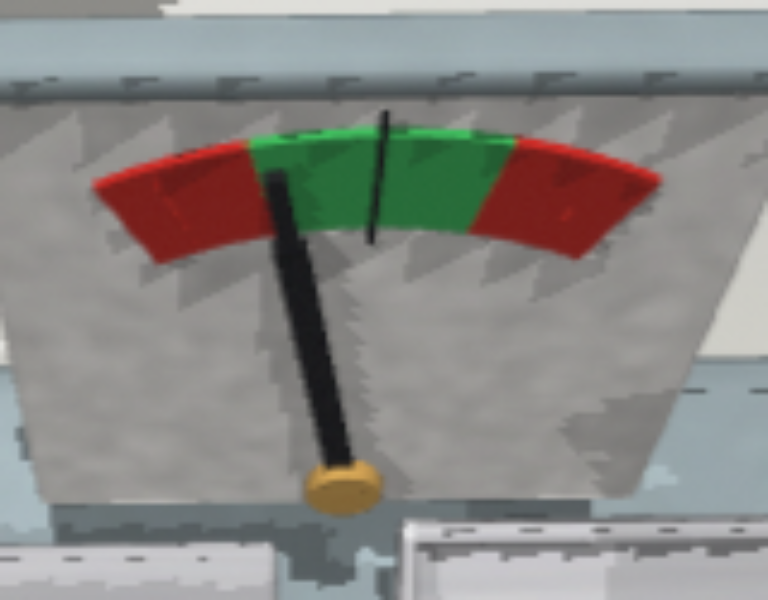

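The close view shows the pointer just inside the green, with its tip at (275,178) and the left border running from (248,142) to (275,238). The margin is small, so I'll go closer and fit the lines at sub-pixel level.

Units first: shifts go in shares of 62.5 mm and turns go in shares of 4 rad. So 0.02 m is 0.32, 0.005 m is 0.08.

```bash
cat > fine.py <<'E'
from h import *
import sys
from scipy.optimize import fsolve
def slope(pts):
    pts=np.array(pts);vx,vy,_,_=cv2.fitLine(pts.astype(np.float32),cv2.DIST_HUBER,0,.01,.01).ravel();return vx/vy*-1
def read(im):
    S=4;I=cv2.resize(im,None,fx=S,fy=S,interpolation=cv2.INTER_LINEAR);h=cv2.cvtColor(I,cv2.COLOR_RGB2HSV);h[220*S:]=0
    g=cv2.inRange(h,(45,90,40),(85,255,255));r=cv2.inRange(h,(0,130,60),(7,255,255))|cv2.inRange(h,(172,130,60),(179,255,255))
    big=max(cv2.findContours(g,0,1)[0],key=cv2.contourArea);gx,gy,gw,gh=cv2.boundingRect(big)
    dark=(h[:,:,2]<60)&(h[:,:,1]<110);L,R,T,P=[],[],[],[]
    for v in range(gy,gy+gh):
        G=np.nonzero(g[v,gx-5:gx+gw+5])[0]+gx-5;Q=np.nonzero(r[v,:])[0]
        if len(G)==0:continue
        l=Q[Q<G[0]];rr=Q[Q>G[-1]]
        if len(l) and G[0]-l[-1]<3*S:L.append(((G[0]+l[-1])/2,v))
        if len(rr) and rr[0]-G[-1]<3*S:R.append(((G[-1]+rr[0])/2,v))
    mid=gx+gw/2
    n,lab,st,ce=cv2.connectedComponentsWithStats(dark[:220*S].astype(np.uint8))
    for i in range(1,n):
        x,y,w,hh,a=st[i]
        if abs(ce[i][0]-mid)<gw and a<6000 and hh>.7*gh and abs(y+hh/2-gy)<4*gh:
            print('dark',st[i].tolist())
            yy,xx=np.nonzero(lab==i);pts=[(xx[yy==v].mean(),v) for v in range(y+6,y+hh-6)]
            if hh>1.6*gh:P=pts
            else:T=pts
    print('counts',len(L),len(R),len(T),len(P))
    ml,mt,mr,mp=[slope(k) for k in(L,T,R,P)];t=np.tan(.2)
    a,c=np.linalg.solve([[t,-ml*t],[-t,mr*t]],[ml-mt,mr-mt])
    print('slopes',np.round([ml,mt,mr,mp],3),'reading %.3f'%np.arctan((mp-mt)/(a-mp*c)))
if len(sys.argv)>1: read(np.load(sys.argv[1]))
else:
    im=arm.get_image("wrist");np.save("pics/last.npy",im);print(arm.state()['position']);read(im)
E
python3 fine.py pics/d1.npy
python3 drive.py '0.08 0 0.32 0 0
0 0 0.32 0 0
0 0 0 0 0
0 0 0 0 0'; python3 fine.py
python3 drive.py '0 0.48 0 0 0
0 0 0 0 0
0 0 0 0 0'; python3 fine.py
```

```text
dark [1059, 242, 74, 246, 5688]
counts 28 80 0 234
t: 16.8
position: [0.6128, -0.0515, 0.172]
eef_rot: [3.142, 0.0, -0.138]
contact_force: [-0.3, 0.5, -0.2]
finger_gap: 0.0004
grasp_force: 0.0
[ 0.61312952 -0.05143019  0.17246219]
dark [1170, 192, 23, 129, 665]
counts 37 94 117 0
t: 17.23
position: [0.6091, -0.0806, 0.1726]
eef_rot: [-3.141, -0.001, -0.138]
contact_force: [-0.2, 0.7, 0.6]
finger_gap: 0.0005
grasp_force: 0.0
[ 0.60913612 -0.08004843  0.17256043]
dark [961, 197, 13, 127, 601]
counts 33 94 115 0Traceback (most recent call last):
  File "fine.py", line 30, in <module>
    if len(sys.argv)>1: read(np.load(sys.argv[1]))
                        ~~~~^^^^^^^^^^^^^^^^^^^^^^
  File "fine.py", line 27, in read
    ml,mt,mr,mp=[slope(k) for k in(L,T,R,P)];t=np.tan(.2)
                 ~~~~~^^^
  File "fine.py", line 5, in slope
    pts=np.array(pts);vx,vy,_,_=cv2.fitLine(pts.astype(np.float32),cv2.DIST_HUBER,0,.01,.01).ravel();return vx/vy*-1
                                ~~~~~~~~~~~^^^^^^^^^^^^^^^^^^^^^^^^^^^^^^^^^^^^^^^^^^^^^^^^^
cv2.error: OpenCV(4.12.0) /io/opencv/modules/i
[... 997 characters left out ...]
age("wrist");np.save("pics/last.npy",im);print(arm.state()['position']);read(im)
                                                                                         ~~~~^^^^
  File "fine.py", line 27, in read
    ml,mt,mr,mp=[slope(k) for k in(L,T,R,P)];t=np.tan(.2)
                 ~~~~~^^^
  File "fine.py", line 5, in slope
    pts=np.array(pts);vx,vy,_,_=cv2.fitLine(pts.astype(np.float32),cv2.DIST_HUBER,0,.01,.01).ravel();return vx/vy*-1
                                ~~~~~~~~~~~^^^^^^^^^^^^^^^^^^^^^^^^^^^^^^^^^^^^^^^^^^^^^^^^^
cv2.error: OpenCV(4.12.0) /io/opencv/modules/imgproc/src/linefit.cpp:618: error: (-215:Assertion failed) npoints2 >= 0 || npoints3 >= 0 in function 'fitLine'
```

In the tool's units: -0.03 m is -0.48.

```bash
sed -i 's/a<6000/a<15000/; s/hh>1.6\*gh:P/a>2500:P/; s/\[:,:,2\]<60/[:,:,2]<DT/; s/^def read(im):/def read(im,DT=60):/' fine.py
sed -i '/^if len/,$d' fine.py
cat >> fine.py <<'E'
def tryall(im):
    for DT in(55,65,75):
        try: read(im,DT)
        except Exception as e: print(DT,type(e).__name__)
if __name__=="__main__":
    if len(sys.argv)>1: im=np.load(sys.argv[1])
    else: im=arm.get_image("wrist");np.save("pics/last.npy",im)
    tryall(im)
E
python3 fine.py pics/d1.npy; echo; python3 fine.py pics/last.npy
python3 drive.py '0 -0.48 0 0 0
0 0 0 0 0
0 0 0 0 0' >/dev/null; echo; python3 fine.py
```

```text
dark [1060, 243, 72, 245, 5478]
counts 28 80 0 233
55 error
dark [1059, 241, 74, 247, 5869]
counts 28 80 0 235
65 error
dark [1056, 241, 78, 248, 6193]
counts 28 80 0 236
75 error

dark [961, 198, 12, 125, 549]
dark [850, 255, 138, 279, 8032]
counts 33 94 113 267
slopes [-0.486 -0.074  0.386 -0.439] reading 0.177
dark [961, 197, 13, 127, 626]
dark [848, 254, 141, 280, 8451]
counts 33 94 115 268
slopes [-0.486 -0.067  0.386 -0.439] reading 0.177
dark [960, 196, 15, 130, 685]
dark [847, 253, 143, 281, 8815]
counts 33 94 118 269
slopes [-0.486 -0.069  0.386 -0.439] reading 0.177

dark [1173, 193, 23, 129, 654]
dark [1072, 253, 79, 279, 7394]
counts 0 92 117 267
55 error
dark [1172, 193, 25, 130, 721]
dark [1069, 252, 83, 281, 7838]
counts 0 92 118 269
65 error
dark [1171, 192, 27, 132, 781]
dark [1068, 252, 84, 282, 8199]
counts 0 92 120 270
75 error
```

The two readings agree at +0.177, inside green. A third weight would put it near -0.175, which is no better. I'll check where both weights sit in the pan from this view, then pull clear.

In the tool's units: -0.04 m is -0.64, 0.03 m is 0.48.

```bash
python3 drive.py '0 0.64 -0.64 0 0
0 0.48 -0.64 0 0
0 0 0 0 0
0 0 0 0 0
0 0 0 0 0'
python3 - <<'E'
from h import *
w=arm.camera_params("wrist");im=arm.get_image("wrist");np.save("pics/z.npy",im)
rects(w,blobs(im,(10,110,110),(28,255,255),500),.087)
a=np.array([np.cos(.137),-np.sin(.137)]);n=np.array([a[1]*-1,a[0]])
pan=np.array([.488,-.1765])+.101*a;print("pan mid",pan)
for c in blobs(im,(10,110,110),(28,255,255),500):
    b=cv2.boxPoints(cv2.minAreaRect(c)).mean(0)
    print(b,((ray(w,*b,.087)[:2]-pan)@np.c_[a,n]).round(4))
E
python3 fine.py
```

```text
t: 18.32
position: [0.6026, -0.1196, 0.2506]
eef_rot: [-3.141, 0.002, -0.137]
contact_force: [-0.4, -0.2, -0.8]
finger_gap: 0.0006
grasp_force: 0.0
[216. 338.] [ 0.4294 -0.05  ] [0.024 0.421] yaw long -1.708
[406.5 258.5] [ 0.4985 -0.2635] [0.038 0.027] yaw long -1.708
[110.1 225. ] [0.5754 0.034 ] [0.019 0.093] yaw long 3.021
[286.4 184.5] [ 0.5938 -0.1481] [0.066 0.031] yaw long -0.15
[328.9 183.1] [ 0.5896 -0.1896] [0.065 0.032] yaw long -0.114
pan mid [ 0.58805365 -0.19029376]
[216. 338.] [-0.1762  0.1173]
[406.5 258.5] [-0.0786 -0.0847]
[110.06987 225.02403] [-0.0414  0.2205]
[286.3991  184.53497] [0.0008 0.0426]
[328.94324 183.05429] [0.0023 0.001 ]
dark [693, 293, 138, 204, 4499]
counts 22 64 0 192
55 error
dark [692, 292, 139, 206, 4803]
counts 22 64 0 194
65 error
dark [690, 292, 142, 206, 5082]
counts 22 64 0 194
75 error
```

```bash
python3 -c "
from bench import arm
print(arm.close_job())"
```

```text
the job is handed in; nothing more can be done
None
```

I handed the job in at about 18 s with the parcel centred on the left pan and two weights flat in the middle of the right pan; the pointer measured about +0.18 rad (estimates 0.16–0.19), inside the ±0.2 green band by a narrow margin, and no verdict was returned.

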